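Hold the calibration weight ready over the balance pan

ROBOT

A 6-joint arm with a two-finger parallel gripper is mounted at the origin on a cart in front of the work surface, level with it; the furniture and walls round the work are solid. World frame = base frame: x ahead of the robot, y to its left, z up, the work surface at z = 0. Lengths are in m, angles in rad, forces in N, time in s.
With the tool pointing down it reaches from about 0.3 to 0.775 m from the base axis. Payload 14.6 kg.
Tool frame: the origin (TCP) lies midway between the tips of the shut fingers; the grasp point (between the pads) lies 19 mm behind it; z points along the fingers, y is the line along which they close (so a half turn about z gives the same grasp; the last joint's range is limited). The gripper opens to 85 mm and grips with 20 to 120 N. Pads are 22 mm wide; open, the fingers measure 114 mm over their backs; the gripper's body (76 mm by 85 mm) begins 54 mm behind the grasp point. The pads swing forward as they close: fully open they stand 13 mm farther back than shut.
Start: joints at [-1.237, 0.3, 1.521, -0, 1.321, -0.067], TCP at [0.215, -0.506, 0.231] pointing down, gripper open.
Joint ranges: [-3.03, 3.03], [-0.79, 2.21], [0.23, 2.52], [-1.04, 4.18], [0, 3.07], [-2.55, 2.55]. Speed limits (rad/s): [2.22, 2.22, 2.57, 3.14, 3.14, 3.14].

INTERFACE

Orientations are given as a unit quaternion [x, y, z, w].
In Python, from workcell import manip gives the robot as it stands. The module is installed in compiled form; this text tells all that it offers.
- The arm moves only by the shell command python3 -m handwheel 'ROWS' [FORCE]. ROWS is JSON, a list of rows, each a list of 5 numbers: the shift along the tool's x, y, z in units of 5 cm (1.0 is 5 cm), then the turn about the tool's z in units of 45 degrees (1.0 is 45 degrees), then the opening, from -1 (shut) to 1 (fully open), so that 0 is half open. A call has 1 to 12 rows; each row shifts and turns the commanded pose from where the row before left it, along the tool's axes as they then stand; what a row does not reach is not made up. A row lasts 1/10 s, in which the tool goes at most 50 mm and 8.59 degrees, less where a joint would pass 70% of its speed; a pose out of reach is approached as far as the arm can. A call with a number of a shift or a turn outside -1 to 1 is refused whole. A call with a gripper value outside its range is refused whole. The fingers move at their own pace and stop on an object; FORCE is the grip in N (left out, the last holds). Time passes only in rows, so rows that do not move let the fingers close. It gives the time, the measured TCP pose, the force, the opening and the grip force at its end, in the units of the state.
- manip.get_obs(): the state, without advancing time (a new reading comes with each control period).
- manip.grab_frame(name): name is "scene" or "top"; returns a dict with "image" (420x560x3 uint8, blue, green, red), "intrinsics" (3x3 intrinsics, pixels), "R" (3x3) and "t" (3): a world point X has camera coordinates R X + t. Camera axes: x right, y down, z forward; pixel columns grow to the right and rows downward; lengths in m; the calibration is good to about 2 mm. A picture is of the moment at which its call begins. There is no depth.
- manip.finish_job(): hands the job in; it is judged then, once.
The state is a dict: "clock": time; "joints": joint angles; "qvel": joint speeds; "effort": joint torques, N m; "tcp_pos": TCP position; "ee_rot": TCP orientation; "force": force on the tool from outside, world axes, zero at the start; "ft_torque": the same for the moment, N m; "opening": finger opening in m; "gripper_force": force on a finger pad.
Only numpy, scipy, OpenCV 4.12 (cv2) and the standard library are available. Lean on these libraries where they do the work, as an engineer would, in place of code of your own. Each camera call takes 0.05 s, during which the arm holds its last target. There are 200 camera calls.

TASK

The balance is about to be calibrated and must take its zero with the pan still empty. Slide the glass top of its draught shield fully back by its bar grip, then take the largest of the four steel weights out of the divided tray, lift it over the bottle and the glass walls, and hold it upright in the open shield about one centimetre above the centre of the pan. Never let it touch the pan or the shield, leave the other weights and everything else where they are, and finish while still holding the weight there, steady, ready to be lowered.

Things in the scene. Friction and masses are not known exactly. Their poses are not given: they have to be found in the camera images.
- balance: White laboratory balance, fixed. Origin on the table under the pan's axis; own +x to its rear, z up. In its frame (mm): glass-walled draught chamber x -80 to 80, y -95 to 95 (inside -74 to 80, -88 to 88), wall tops 135 high, side rails to 145; closed housing behind it to x = 210, 134 high; sloping console in front to x = -135, 65 high, 200 wide.
- shield_door (a joint): How far the glass top pane of the draught shield is slid to the rear, m: 0 shut, 0.13 fully back at its stop. Slides along the balance's own +x, needs about 2 N, stays where it is left. The pane lies 139 to 143 mm above the table. Fully back, it still covers the chamber behind x = +53 mm.
- door_grip (a point): Centre of the top edge of the pane's bar grip: plain grey bar, 11 mm thick (balance's x), 80 mm long (its y), 27 mm high above the glass (lowest 4 mm: an 18 mm wide foot plate); top edge 170 mm above the table. Axes as the balance's; moves with the pane; pane shut: 66 mm in front of the pan's axis.
- pan_centre (a point): Centre of the top face of the round steel pan (82 mm diameter), 75 mm above the table, axes as the balance's. A low steel ring of 108 mm diameter, lower than the pan, stands round it.
- pan: The steel weighing pan, fixed in the balance; its origin is the balance's origin.
- weight_tray: Grey plastic divided tray, fixed, open above, 75 mm (own x) by 264 mm (own y), 26 mm high; four equal compartments in a row along its own y, 62 mm apart (58 mm inside), walls 4 mm thick. Origin at the centre of its underside. One steel weight stands in each compartment on the inner floor 5 mm above the table; which one stands where varies.
- w500_centre (a point): Centre, half-way up, of the largest weight (500 g): a stainless cylinder with a button head, 76 mm tall; body 38 mm diameter up to 52 mm from its foot, then a narrow neck and a 27 mm wide head. Own z is its axis, up.
- w500_base (a point): Centre of the underside of the largest weight (38 mm below its centre).
- w500: The largest weight; origin at the centre of its underside.
- w200_centre (a point): Centre, half-way up, of the 200 g weight, same shape, 29 mm diameter, 54 mm tall.
- w100_centre (a point): Centre, half-way up, of the 100 g weight, same shape, 23 mm diameter, 43 mm tall.
- w50_centre (a point): Centre, half-way up, of the 50 g weight, same shape, 18 mm diameter, 34 mm tall.
- bottle: Small glass screw-cap bottle, 52 mm diameter, 100 mm tall, standing between tray and balance; origin at its underside, z up.
- flask: Stoppered conical flask, 69 mm diameter, 100 mm tall, standing behind that bottle; origin at its underside, z up.
- vial: Small screw-cap vial, 28 mm diameter, 60 mm tall, right of the balance; origin at its underside, z up.
- boat: Flat square white weighing boat, 68 mm wide, 14 mm high, right of the balance; origin at its underside.
- timer: Round lab timer lying flat, 58 mm diameter, 16 mm high, near the front edge; origin at its underside.
- petri: Petri dish, 93 mm diameter, 16 mm high, in front of the tray; origin at its underside.
Things that resemble listed ones, but are neither listed nor needed, are in the scene too. What is shaped like the w500 but yellow is not meant.

How it is judged:
On the way, in this order (a step that is already met when the one before it is completed fails the run):
1. the glass top of the draught shield is slid fully back (value of joint shield_door above 0.12 m), for 0.2 s.
2. the largest weight is lifted clear of the tray and carried above the height of the glass walls (height (world z) of w500_base above 0.14 m and contact force between the fingers and w500 above 0.5 N), for 0.1 s.
At the end, for the whole second after the job is handed in: Shield top within 10 mm of fully back; largest weight held still in the fingers, upright within 7 degrees, within 12 mm of the pan's centre, its underside 3 to 20 mm above the pan, touching neither pan nor shield; other weights stand in place, the rest within 30 mm of where it was (value of joint shield_door above 0.12 m and horizontal distance between w500_base and pan_centre below 0.012 m and z of w500_base in the frame of pan_centre between 0.003 and 0.02 m and angle between w500's own z axis and vertical below 0.12 rad and linear speed of w500 below 0.02 m/s and contact force between the fingers and w500 above 0.5 N and contact force between w500 and balance below 0.05 N and distance of each of w200_centre, w100_centre, w50_centre, bottle, flask, vial, boat, timer, petri from where it was at the start of the episode below 0.03 m and angle between each of w200_centre, w100_centre, w50_centre's own z axis and vertical below 0.25 rad); the arm keeps its last pose, push and grip.
It fails at once if the pan is loaded or touched (contact force between anything else and pan above 0.5 N).
It fails at once if the largest weight knocks against the balance or its shield (contact force between w500 and balance above 1 N).
It fails at once if another weight is moved out of its place or tipped over (distance of any of w200_centre, w100_centre, w50_centre from where it was at the start of the episode above 0.03 m or angle between any of w200_centre, w100_centre, w50_centre's own z axis and vertical above 0.5 rad).
It fails at once if a bystander is shifted or knocked over (distance of any of bottle, flask, vial, boat, timer, petri from where it was at the start of the episode above 0.03 m or angle between any of bottle, flask, vial's own z axis and vertical above 0.4 rad).
It also fails if it takes over 56 s, if anything falls off the work surface, if the arm or the gripper's body presses on something with over 40 N, if the wrist force passes 120 N, or if a joint passes its speed limit or range.

## Working session

There is one attempt and no reset: what is moved stays moved. The work goes in short steps, Python scripts to look and compute and a shell command to move; the robot and the scene stay as the last step left them, time stands still between calls to the robot, and variables do not carry over. Pictures are saved under pics/ and viewed, at most 10 in all, crops included, and the job is handed in when it is done.

```bash
mkdir -p pics; cat > h.py <<'E'
import numpy as np, cv2
from workcell import manip
def grab(n,f):
    d=manip.grab_frame(n); cv2.imwrite(f,d["image"]); np.savez(n+'.npz',K=d["intrinsics"],R=d["R"],t=d["t"],im=d["image"]); return d
def ray(n,px,z):
    d=np.load(n+'.npz'); K,R,t=d['K'],d['R'],d['t']
    c=-R.T@t; v=R.T@np.linalg.inv(K)@np.array([px[0],px[1],1.]); return c+v*(z-c[2])/v[2]
def proj(n,X):
    d=np.load(n+'.npz'); p=d['K']@(d['R']@np.array(X,float)+d['t']); return p[:2]/p[2]
E
python3 - <<'E'
from h import *
a=grab("scene","pics/s.png");b=grab("top","pics/t.png")
for d in (a,b): print(d["intrinsics"],-d["R"].T@d["t"],d["R"])
print(manip.get_obs())
E
```

```text
[[405.05198711   0.         281.04336049]
 [  0.         405.05198711 205.37287648]
 [  0.           0.           1.        ]] [-0.46947295  0.56551433  0.9342093 ] [[-0.53749181 -0.84320319 -0.01053254]
 [-0.49282675  0.32423379 -0.8074616 ]
 [ 0.68426921 -0.42881328 -0.5898261 ]]
[[447.29074993   0.         280.60107206]
 [  0.         447.29074993 210.60224542]
 [  0.           0.           1.        ]] [ 0.35697389 -0.05774433  1.33743751] [[-0.02488415 -0.9996555  -0.00834571]
 [-0.99445097  0.02560646 -0.1020371 ]
 [ 0.10221565  0.00576029 -0.99474559]]
{'clock': 0.1, 'joints': array([-1.23659034e+00,  3.00413497e-01,  1.52154829e+00,  1.39457187e-05,
        1.32069426e+00, -6.66182318e-02]), 'qvel': array([-0.0004259 , -0.00095921, -0.00201719, -0.00020513, -0.00126017,
        0.00068116]), 'effort': array([ 8.90841657e-04, -5.44379067e+01, -3.62370515e+01, -1.34118568e-04,
        3.00380430e-03, -4.27967404e-05]), 'tcp_pos': array([ 0.21451659, -0.50620301,  0.23076678]), 'ee_rot': array([ 9.79984827e-01,  1.99071487e-01, -6.42313161e-05, -5.27847651e-04]), 'force': array([ 0.01647241,  0.30599143, -0.81668176]), 'ft_torque': array([-0.04346632,  0.00055948,  0.04131566]), 'gripper_force': 0.0, 'opening': 0.08549444107415091}
```

View pics/s.png

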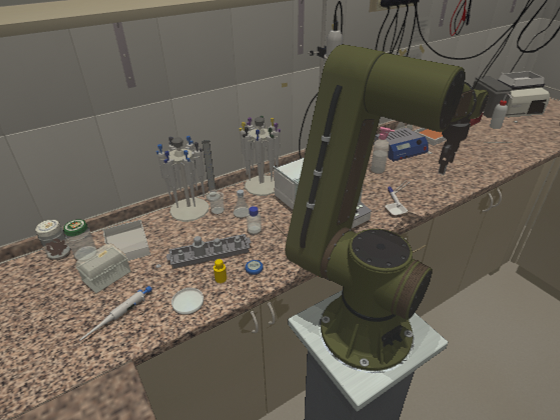

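View pics/t.png

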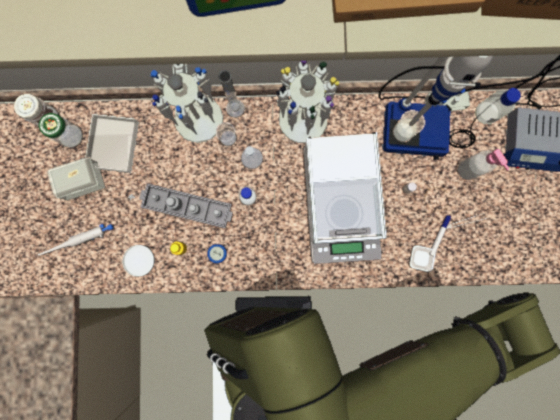

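The scene view shows the tray, yellow dummy and bottle left of the arm. The top view shows the balance at about (345,200), its grip bar at (350,232), and the tray from (145,195) to (230,215). Things that could be taken for the w500: tray weights at about (155,199), (173,202), (195,208) and (215,213), and the yellow look-alike at (178,248). Next, close crops.

```bash
python3 - <<'E'
import cv2
t=cv2.imread('pics/t.png'); s=cv2.imread('pics/s.png')
a=cv2.resize(t[175:235,135:240],None,fx=7,fy=7,interpolation=cv2.INTER_CUBIC); cv2.imwrite('pics/t1.png',a)
b=cv2.resize(t[130:268,300:392],None,fx=4.3,fy=4.3,interpolation=cv2.INTER_CUBIC); cv2.imwrite('pics/t2.png',b)
c=cv2.resize(s[190:275,160:275],None,fx=6.5,fy=6.5,interpolation=cv2.INTER_CUBIC); cv2.imwrite('pics/s1.png',c)
E
```

```text
(no output)
```

View pics/t1.png

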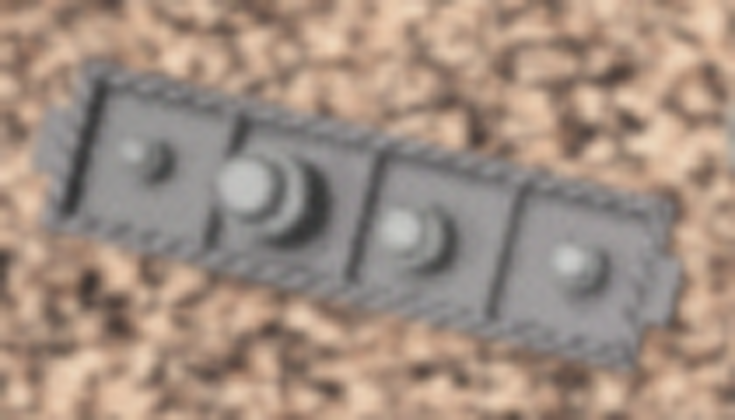

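View pics/t2.png

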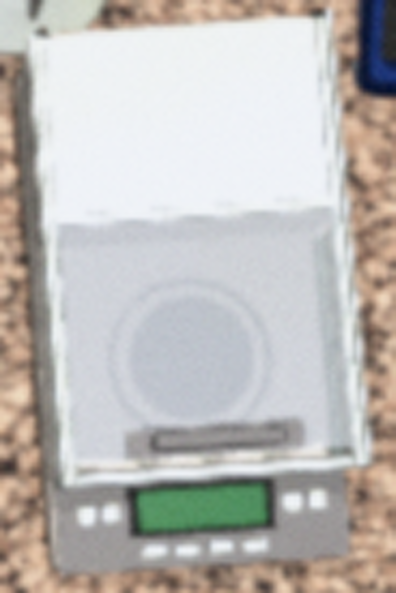

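View pics/s1.png

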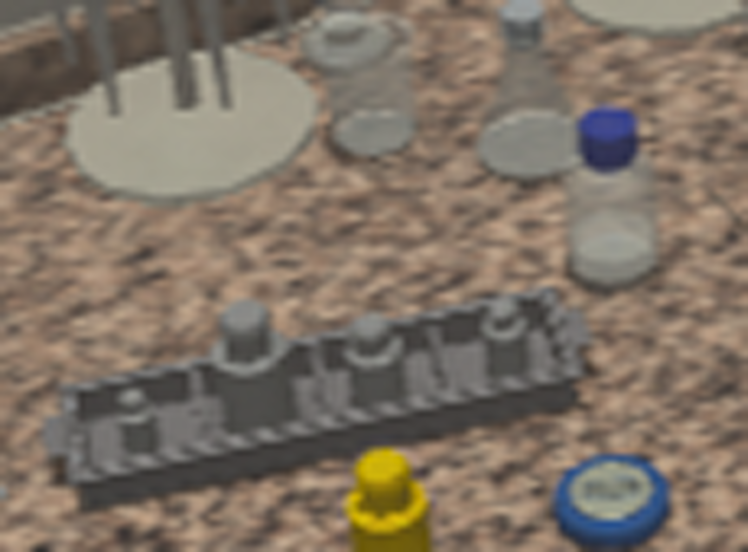

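The second compartment from the left holds the largest weight, with its head at crop (247,187); it is grey steel and clearly wider and taller than the others. The balance crop shows the pan at (191,357) and the grip from (152,443) to (288,434).

```bash
python3 - <<'E'
from h import *
T1=lambda u,v:((u+.5)/7-.5+135,(v+.5)/7-.5+175)
T2=lambda u,v:((u+.5)/4.3-.5+300,(v+.5)/4.3-.5+130)
S1=lambda u,v:((u+.5)/6.5-.5+160,(v+.5)/6.5-.5+190)
r=lambda f,u,v,z:ray('scene' if f is S1 else 'top',f(u,v),z)
np.set_printoptions(precision=4,suppress=True)
print('w500 top',r(T1,247,187,.081),'scene',r(S1,245,312,.081))
tc=[r(T1,*p,.026) for p in[(95,62),(668,195),(635,370),(48,228)]]
print(tc,np.mean(tc,0)); 
for n,p in dict(w50=(131,150),w200=(402,230),w100=(570,260)).items(): print(n,r(T1,*p,{'w50':.039,'w200':.059,'w100':.048}[n]))
a=lambda p,q:np.degrees(np.arctan2(*(q-p)[[1,0]]))
print('tray yaw',a(tc[1],tc[0]),a(tc[2],tc[3]))
print('pan',r(T2,191,357,.075))
g1,g2=r(T2,152,443,.17),r(T2,288,434,.17); print('grip',g1,g2,(g1+g2)/2,a(g2,g1)-90, np.linalg.norm(g1-g2))
for p,q,z in[((65,485),(32,35),.145),((365,465),(328,15),.145)]: print('rail',r(T2,*p,z),r(T2,*q,z),a(r(T2,*p,z),r(T2,*q,z)))
for n,px in dict(bottle=(246,195)).items(): print(n,ray('top',px,.1))
print('flask',ray('top',(252,157),.1),'timer',ray('top',(217,253),.016),'yellow',ray('top',(177,247),.08))
from scipy.spatial.transform import Rotation as Q
print(Q.from_quat(manip.get_obs()['ee_rot']).as_matrix())
E
```

```text
w500 top [0.5207 0.2628 0.081 ] scene [0.5204 0.2662 0.081 ]
[array([0.5831, 0.3416, 0.026 ]), array([0.5199, 0.0988, 0.026 ]), array([0.4462, 0.1136, 0.026 ]), array([0.5126, 0.3611, 0.026 ])] [0.5154 0.2288 0.026 ]
w50 [0.5431 0.3223 0.039 ]
w200 [0.5041 0.2045 0.059 ]
w100 [0.4911 0.1371 0.048 ]
tray yaw 75.4081863257028 74.98157620325615
pan [ 0.4763 -0.2299  0.075 ]
grip [ 0.4155 -0.1913  0.17  ] [ 0.4189 -0.2739  0.17  ] [ 0.4172 -0.2326  0.17  ] 2.3362320773791367 0.08264024250545461
rail [ 0.3922 -0.1394  0.145 ] [ 0.6771 -0.1279  0.145 ] 2.3304459418298693
rail [ 0.3999 -0.3251  0.145 ] [ 0.6849 -0.3156  0.145 ] 1.9213164839962646
bottle [0.5304 0.0449 0.1   ]
flask [0.638  0.0262 0.1   ] timer [0.3721 0.1403 0.016 ] yellow [0.391  0.2429 0.08  ]
[[ 0.9207  0.3902 -0.0003]
 [ 0.3902 -0.9207  0.001 ]
 [ 0.0001 -0.0011 -1.    ]]
```

```bash
python3 -m handwheel '[[0,0,0,-0.17,1],[0,0,0,-0.17,1],[0,0,0,-0.17,1],[0,0,0,-0.17,1],[0,0,0,-0.17,1],[0,0,0,-0.17,1],[0,0,0,-0.17,1],[0,0,0,-0.17,1],[0,0,0,-0.17,1],[0,0,0,0,1]]' 40
cat >> h.py <<'E'
from scipy.spatial.transform import Rotation as Q
def go(X):
    o=manip.get_obs(); M=Q.from_quat(o['ee_rot']).as_matrix(); np.set_printoptions(precision=4,suppress=True)
    print('tcp',o['tcp_pos'],'units',M.T@(np.array(X)-o['tcp_pos'])/.05,'yaw y',np.degrees(np.arctan2(M[1,1],M[0,1])),'tilt',np.degrees(np.arccos(-M[2,2])),'j',o['joints'],'open',o['opening'],'F',o['force'],o['gripper_force'])
E
python3 -c "
from h import *
go([.414,-.2325,.23])"
```

```text
clock: 1.1
tcp_pos: [0.2145, -0.5063, 0.231]
ee_rot: [0.695, 0.719, 0.0, -0.0]
force: [0.3, 0.3, -0.7]
opening: 0.085
gripper_force: 0.0
tcp [ 0.2145 -0.5063  0.231 ] units [5.3375 4.1721 0.0226] yaw y 1.9394327170868941 tilt 0.034502171134812736 j [-1.2366  0.3002  1.5213  0.      1.3207 -1.2705] open 0.08500294422868407 F [ 0.3471  0.2921 -0.6757] 0.0
```

```bash
python3 -m handwheel '[[0.4,0.32,0,0,1],[0.5,0.39,0,0,1],[0.5,0.39,0,0,1],[0.5,0.39,0,0,1],[0.5,0.39,0,0,1],[0.5,0.39,0,0,1],[0.5,0.39,0,0,1],[0.5,0.39,0,0,1],[0.5,0.39,0,0,1],[0.5,0.39,0,0,1],[0.43,0.34,0,0,1],[0,0,0,0,1]]'
python3 -c "
from h import *
go([.414,-.2325,.151]); grab('top','pics/t3.png'); grab('scene','pics/s3.png')
d=np.load('scene.npz')['im']; c=proj('scene',[.414,-.2325,.16]).astype(int);print(c)
x,y=max(c[0]-60,0),max(c[1]-50,0)
cv2.imwrite('pics/s3c.png',cv2.resize(d[y:y+100,x:x+120],None,fx=6,fy=6,interpolation=cv2.INTER_CUBIC));print(x,y)"
```

```text
clock: 2.3
tcp_pos: [0.4157, -0.2314, 0.2312]
ee_rot: [0.696, 0.718, 0.0, -0.0]
force: [-0.7, 0.1, -0.3]
opening: 0.0856
gripper_force: 0.0
tcp [ 0.4157 -0.2314  0.2312] units [-0.0217 -0.0357  1.6036] yaw y 1.7269026978943312 tilt 0.02531119374560695 j [-0.5851  0.1341  1.723   0.0004  1.2847 -0.6153] open 0.08555490342629075 F [-0.6507  0.063  -0.2977] 0.0
[340 185]
280 135
```

View pics/s3c.png

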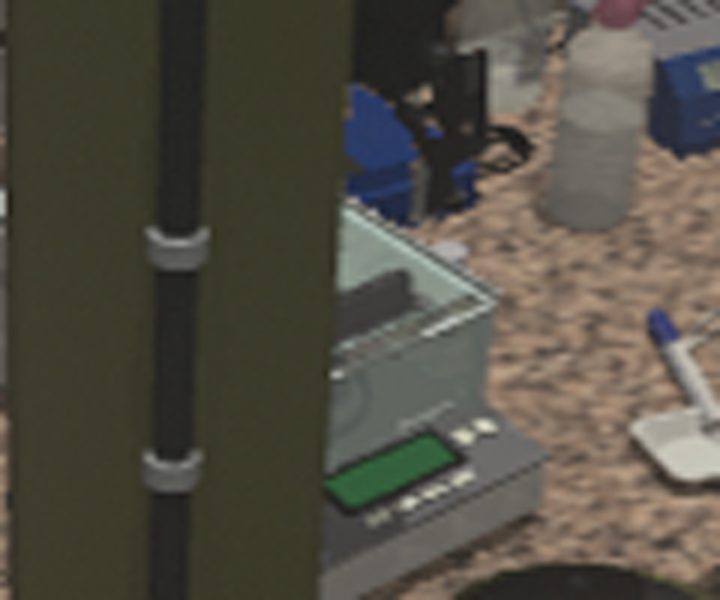

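The crop shows the grip bar's right end at about (410,280) on the shut pane, with a gripper finger at (465,120) above it. The bar lies between the fingers, so I descend and close.

```bash
python3 -m handwheel '[[0,0,0.25,0,1],[0,0,0.3,0,1],[0,0,0.3,0,1],[0,0,0.3,0,1],[0,0,0.25,0,1],[0,0,0.2,0,1],[0,0,0,0,1]]'
python3 -m handwheel '[[0,0,0,0,-0.3],[0,0,0,0,-0.5],[0,0,0,0,-0.7],[0,0,0,0,-0.8],[0,0,0,0,-1],[0,0,0,0,-1],[0,0,0,0,-1],[0,0,0,0,-1]]' 30
python3 -c "
from h import *
go([.545,-.2325,.151])"
```

```text
clock: 3.1
tcp_pos: [0.4139, -0.2334, 0.1498]
ee_rot: [0.696, 0.718, -0.0, -0.001]
force: [0.2, -0.3, 0.7]
opening: 0.0855
gripper_force: 0.0
clock: 3.9
tcp_pos: [0.4148, -0.2335, 0.1517]
ee_rot: [0.696, 0.718, 0.0, 0.0]
force: [0.3, 0.8, 5.6]
opening: 0.0102
gripper_force: 32.4
tcp [ 0.4148 -0.2335  0.1517] units [-0.0632  2.603   0.0157] yaw y 1.830035217215386 tilt 0.05208170431516551 j [-0.5897  0.2223  1.8168  0.0001  1.1016 -0.6217] open 0.010197077185547325 F [0.2859 0.8375 5.6049] 32.38650977611542
```

```bash
python3 -m handwheel '[[0,0.1,0,0,-1],[0,0.25,0,0,-1],[0,0.3,0,0,-1],[0,0.3,0,0,-1],[0,0.3,0,0,-1],[0,0.3,0,0,-1],[0,0.3,0,0,-1],[0,0.3,0,0,-1],[0,0.25,0,0,-1],[0,0.1,0,0,-1],[0,0.04,0,0,-1],[0,0,0,0,-1]]'
python3 -c "
from h import *
go([.545,-.2295,.151]);grab('top','pics/t4.png')
d=np.load('top.npz')['im']
cv2.imwrite('pics/t4c.png',cv2.resize(d[130:268,300:392],None,fx=4.3,fy=4.3,interpolation=cv2.INTER_CUBIC))"
```

```text
clock: 5.1
tcp_pos: [0.5413, -0.2282, 0.1517]
ee_rot: [0.695, 0.719, 0.0, -0.001]
force: [-4.8, 11.6, 12.0]
opening: 0.01
gripper_force: 33.1
tcp [ 0.5413 -0.2282  0.1517] units [-0.0293  0.0726  0.0141] yaw y 1.8682758807299666 tilt 0.14013315100881082 j [-0.4617  0.4569  1.4975  0.0012  1.1894 -0.4948] open 0.010037546187425255 F [-4.8436 11.5949 11.9708] 33.063138127326965
```

View pics/t4c.png

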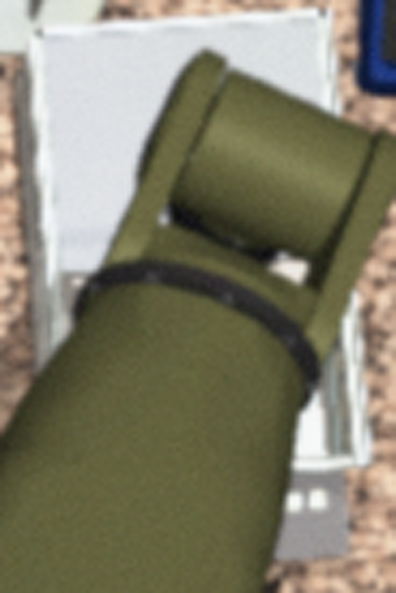

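The arm hides the grip, but the pane's edge has moved back past the pan area. I push on gently to the stop.

```bash
python3 -m handwheel '[[0.03,0.04,0,0,-1],[0,0.04,0,0,-1],[0,0.02,0,0,-1],[0,0,0,0,-1],[0,0,0,0,-1]]'
python3 -c "
from h import *
go([.545,-.2295,.151])"
```

```text
clock: 5.65
tcp_pos: [0.5417, -0.2281, 0.1517]
ee_rot: [0.696, 0.718, -0.004, -0.005]
force: [-48.9, 3.6, 27.8]
opening: 0.0104
gripper_force: 37.5
tcp [ 0.5417 -0.2281  0.1517] units [-0.0305  0.0655  0.0123] yaw y 1.7736845848183356 tilt 0.7058854235234978 j [-0.4592  0.4626  1.4892 -0.0043  1.2015 -0.4885] open 0.010428641798937018 F [-48.8906   3.5627  27.7608] 37.50241219997406
```

```bash
python3 -m handwheel '[[0,-0.08,0,0,-1],[0,0,0,0,-1],[0,0,0,0,-0.5],[0,0,0,0,0],[0,0,0,0,0.3],[0,0,0,0,0.3],[0,0,-0.2,0,0.3],[0,0,-0.4,0,0.3],[0,0,-0.5,0,0.3],[0,0,-0.5,0,0.3]]'
python3 -c "
from h import *
go([.5205,.2645,.23])"
```

```text
clock: 6.65
tcp_pos: [0.5424, -0.2278, 0.2329]
ee_rot: [0.696, 0.718, 0.0, 0.0]
force: [-0.1, 0.3, -0.6]
opening: 0.0559
gripper_force: 0.0
tcp [ 0.5424 -0.2278  0.2329] units [ 9.8555 -0.1253  0.0572] yaw y 1.8180556816021711 tilt 0.013691633527323006 j [-0.4599  0.3843  1.4045  0.      1.3525 -0.4917] open 0.05585330234993299 F [-0.136   0.3157 -0.5746] 0.0
```

```bash
python3 -m handwheel '[[0.3,0,0,0,1],[0.6,0,0,0,1],[0.8,0,0,0,1],[0.8,-0.05,0,0,1],[0.8,-0.05,0,0,1],[0.8,0,0,0,1],[0.8,0,0,0,1],[0.8,0,0,0,1],[0.8,0,0,0,1],[0.8,0,0,0,1],[0.8,0,0,0,1],[0.6,0,0,0,1]]'
python3 -m handwheel '[[0.5,0,0,0,1],[0.3,0,0,0,1],[0,0,0,0.18,1],[0,0,0,0.19,1],[0,0,0,0,1],[0,0,0,0,1]]'
python3 -c "
from h import *
go([.5205,.264,.035]);grab('scene','pics/s5.png')
d=np.load('scene.npz')['im']
cv2.imwrite('pics/s5c.png',cv2.resize(d[175:275,150:270],None,fx=6,fy=6,interpolation=cv2.INTER_CUBIC))"
```

```text
clock: 7.85
tcp_pos: [0.5228, 0.2093, 0.2313]
ee_rot: [0.695, 0.719, 0.0, -0.0]
force: [-0.9, -0.1, -0.4]
opening: 0.0852
gripper_force: 0.0
clock: 8.45
tcp_pos: [0.5224, 0.2465, 0.2313]
ee_rot: [0.791, 0.612, -0.0, 0.0]
force: [-0.3, -0.5, -0.3]
opening: 0.0851
gripper_force: 0.0
tcp [0.5224 0.2465 0.2313] units [ 0.3301 -0.1244  3.926 ] yaw y -14.598069325433439 tilt 0.004650934505646357 j [ 0.3775  0.3616  1.4392 -0.      1.3408  0.6323] open 0.08512718977888499 F [-0.2605 -0.4964 -0.3088] 0.0
```

View pics/s5c.png

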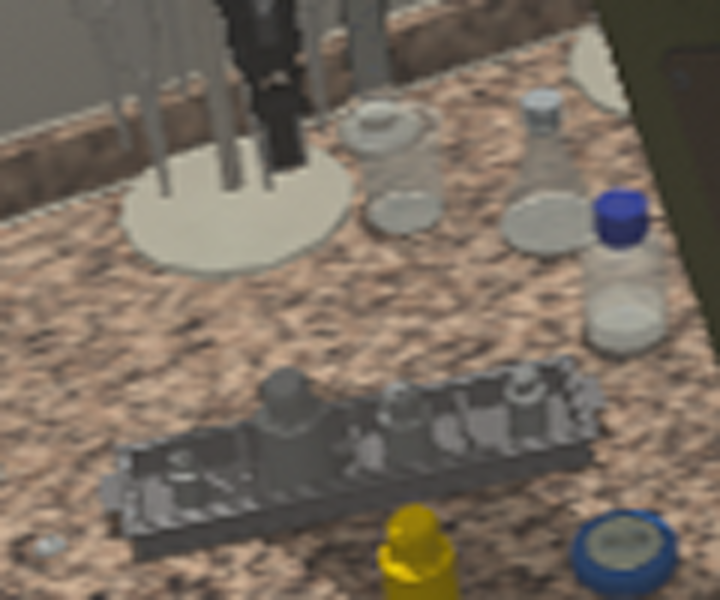

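The w500 stands clear at crop (285,430), with the bottle at (622,270) and the flask at (545,180) undisturbed. I descend and grip.

```bash
python3 -m handwheel '[[0.17,-0.06,0.2,0,1],[0.16,-0.06,0.4,0,1],[0,0,0.5,0,1],[0,0,0.5,0,1],[0,0,0.5,0,1],[0,0,0.5,0,1],[0,0,0.4,0,1],[0,0,0.4,0,1],[0,0,0.3,0,1],[0,0,0.24,0,1],[0,0,0,0,1]]'
python3 -m handwheel '[[0,0,0,0,0.5],[0,0,0,0,0.2],[0,0,0,0,0],[0,0,0,0,-0.2],[0,0,0,0,-0.4],[0,0,0,0,-1],[0,0,0,0,-1],[0,0,0,0,-1]]' 60
python3 -c "
from h import *
go([.5205,.264,.23])"
```

```text
clock: 9.6
tcp_pos: [0.5201, 0.2641, 0.0326]
ee_rot: [0.792, 0.61, -0.001, -0.0]
force: [-0.3, -0.4, 0.1]
opening: 0.0855
gripper_force: 0.0
clock: 10.4
tcp_pos: [0.5214, 0.2644, 0.0354]
ee_rot: [0.792, 0.61, 0.001, 0.0]
force: [-1.0, -0.4, 7.1]
opening: 0.0364
gripper_force: 59.1
tcp [0.5214 0.2644 0.0354] units [-0.0076 -0.0102 -3.8919] yaw y -14.839324046652266 tilt 0.10692517290596604 j [ 0.4066  0.6021  1.5808 -0.      0.9568  0.6656] open 0.03640616083614575 F [-1.0291 -0.4156  7.0858] 59.141634735278785
```

```bash
python3 -m handwheel '[[0,0,-0.15,0,-1],[0,0,-0.3,0,-1],[0,0,-0.4,0,-1],[0,0,-0.45,0,-1],[0,0,-0.45,0,-1],[0,0,-0.45,0,-1],[0,0,-0.45,0,-1],[0,0,-0.45,0,-1],[0,0,-0.4,0,-1],[0,0,-0.3,0,-1],[0,0,-0.1,0,-1],[0,0,0,0,-1]]'
python3 -c "
from h import *
go([.477,-.23,.23]);grab('scene','pics/s6.png')
d=np.load('scene.npz')['im']
cv2.imwrite('pics/s6c.png',cv2.resize(d[145:245,150:270],None,fx=6,fy=6,interpolation=cv2.INTER_CUBIC))"
```

```text
clock: 11.6
tcp_pos: [0.5208, 0.2642, 0.2301]
ee_rot: [0.792, 0.61, 0.001, 0.0]
force: [-0.1, 0.1, -5.4]
opening: 0.036
gripper_force: 60.9
tcp [0.5208 0.2642 0.2301] units [-9.779   1.6841 -0.0028] yaw y -14.832428542840558 tilt 0.06310053637030448 j [0.4068 0.3761 1.4223 0.     1.3421 0.6657] open 0.035959445571251324 F [-0.0803  0.0524 -5.3863] 60.884765402879566
```

View pics/s6c.png

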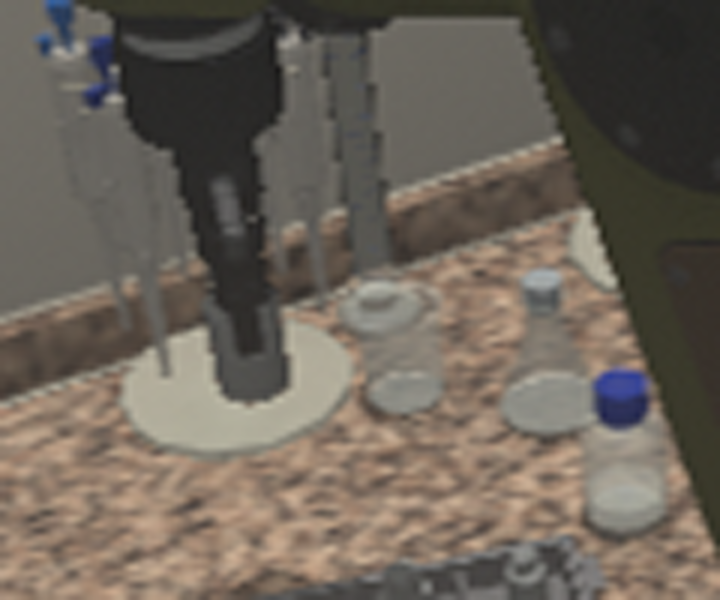

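The weight hangs upright in the fingers, its foot at crop (253,400). The tray and bottle are undisturbed. I carry it over.

```bash
python3 -m handwheel '[[-0.2,0.035,0,0,-1],[-0.4,0.07,0,0,-1],[-0.6,0.1,0,0,-1],[-0.6,0.1,0,0,-1],[-0.6,0.1,0,0,-1],[-0.6,0.1,0,0,-1],[-0.6,0.1,0,0,-1],[-0.6,0.1,0,0,-1],[-0.6,0.1,0,0,-1],[-0.6,0.1,0,0,-1],[-0.6,0.1,0,0,-1],[-0.6,0.1,0,0,-1]]'
python3 -m handwheel '[[-0.6,0.1,0,0,-1],[-0.6,0.1,0,0,-1],[-0.6,0.1,0,0,-1],[-0.5,0.1,0,0,-1],[-0.4,0.1,0,0,-1],[-0.3,0.05,0,0,-1],[-0.18,0.03,0,0,-1],[0,0,0,0,-1],[0,0,0,0,-1]]'
python3 -c "
from h import *
go([.477,-.23,.1155])
grab('top','pics/t7.png'); grab('scene','pics/s7.png')
a=np.load('top.npz')['im'];b=np.load('scene.npz')['im']
c=lambda im,x,y:cv2.resize(im[y:y+138,x:x+92],None,fx=4.3,fy=4.3,interpolation=cv2.INTER_CUBIC)
print(proj('scene',[.477,-.23,.2]))
cv2.imwrite('pics/c7.png',np.hstack([c(a,300,130),c(b,300,110)]))"
```

```text
clock: 12.85
tcp_pos: [0.4888, -0.0706, 0.2286]
ee_rot: [0.793, 0.61, -0.0, -0.0]
force: [0.9, 0.3, -5.8]
opening: 0.0358
gripper_force: 60.9
clock: 13.75
tcp_pos: [0.477, -0.2296, 0.2291]
ee_rot: [0.792, 0.61, 0.0, -0.0]
force: [0.2, 0.7, -4.4]
opening: 0.0362
gripper_force: 60.8
tcp [ 0.477  -0.2296  0.2291] units [-0.0094  0.0031  2.2726] yaw y -14.825358329920823 tilt 0.025547223092601046 j [-0.5178  0.2559  1.5822  0.0002  1.3039 -0.2591] open 0.036200745896366786 F [ 0.2174  0.6965 -4.3846] 60.844775112345815
[329.414  167.9012]
```

View pics/c7.png

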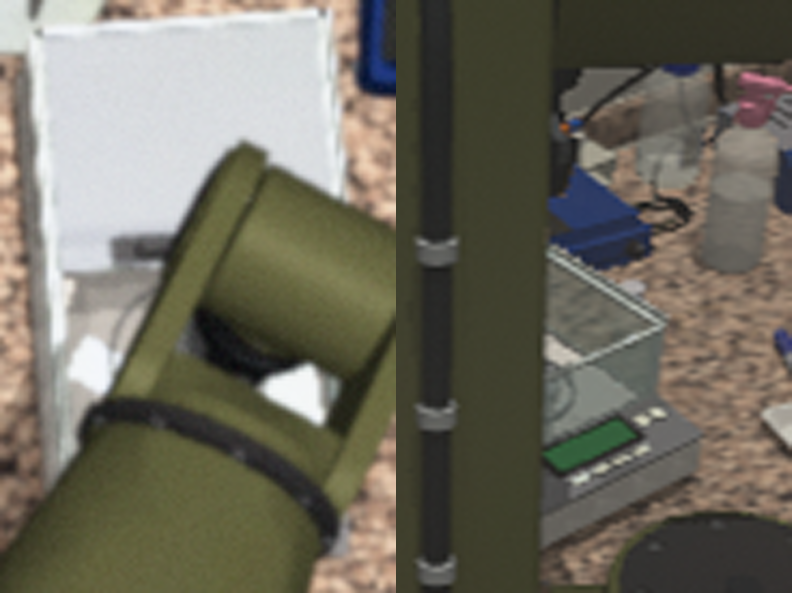

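The pane is back, with its grip foot at crop (140,248), and the opening is clear. The weight is hidden by the arm, so I check its offset from the earlier lift picture.

```bash
python3 - <<'E'
from h import *
th=np.linspace(0,2*np.pi,200)
for z in(.197,.2,.203):
    P=np.array([proj('scene',[.5208+.019*np.cos(a),.2642+.019*np.sin(a),z]) for a in th])
    P=(P-[150,145]+.5)*6-.5
    print(z,P.min(0),P.max(0),P.mean(0))
print(manip.get_obs()['clock'])
E
```

```text
0.197 [221.65300689 361.51124765] [297.07080624 405.85465661] [259.32991336 383.45268054]
0.2 [220.77970166 356.81656243] [296.30849105 401.10642204] [258.51233293 378.73129711]
0.203 [219.90389438 352.10862235] [295.54400068 396.34444506] [257.69241517 373.99641745]
13.85
```

```bash
python3 -m handwheel '[[0,0,0.15,0,-1],[0,0,0.3,0,-1],[0,0,0.35,0,-1],[0,0,0.35,0,-1],[0,0,0.35,0,-1],[0,0,0.3,0,-1],[0,0,0.2,0,-1],[0,0,0.15,0,-1],[0,0,0.08,0,-1],[0,0,0,0,-1],[0,0,0,0,-1],[0,0,0,0,-1]]'
python3 -c "
from h import *
go([.477,-.23,.1155]);print(manip.get_obs()['qvel'])"
```

```text
clock: 15.05
tcp_pos: [0.4773, -0.2302, 0.1184]
ee_rot: [0.792, 0.61, 0.0, 0.0]
force: [0.2, -0.1, -5.4]
opening: 0.0358
gripper_force: 60.8
tcp [ 0.4773 -0.2302  0.1184] units [ 0.0029 -0.0071  0.0576] yaw y -14.838382821761947 tilt 0.06188769782245065 j [-0.5186  0.378   1.6978 -0.      1.0648 -0.2596] open 0.03579208752938643 F [ 0.2047 -0.059  -5.4294] 60.84464131621644
[ 0.0021  0.0012  0.0021  0.0003 -0.      0.0003]
```

```bash
python3 -m handwheel '[[0,0,0.05,0,-1],[0,0,0,0,-1],[0,0,0,0,-1],[0,0,0,0,-1],[0,0,0,0,-1]]'
python3 -c "
from h import *
go([.477,-.23,.1155]);print(manip.finish_job())"
```

```text
clock: 15.55
tcp_pos: [0.4771, -0.2301, 0.1153]
ee_rot: [0.792, 0.61, 0.0, -0.0]
force: [-0.2, 0.6, -5.8]
opening: 0.0359
gripper_force: 60.8
tcp [ 0.4771 -0.2301  0.1153] units [ 0.001  -0.0015 -0.0036] yaw y -14.83924823046552 tilt 0.0021262634016981346 j [-0.5185  0.3821  1.7002  0.      1.0593 -0.2596] open 0.03585150244298865 F [-0.2206  0.553  -5.8095] 60.84254811052233
the job is handed in; nothing more can be done
None
```

I handed the job in at 15.6 s: the shield top is at its rear stop and the 500 g weight is held upright and still about 1 cm above the pan centre. The arm hid the weight at the end, so its final position comes from the arm readings and an earlier picture, and no verdict came back.

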